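# Find the stamped slide carton and push it to the dispatch rail

## Task

Two identical cartons of microscope slides stand on the bench; one of them has the round inspection stamp on its underside. With the fingertips, tip each carton away from you onto its back so that its underside faces you; only when both lie so, push the stamped one, still on its back, straight up flush against the aluminium dispatch rail and leave the other lying where it was tipped. Do not pick up or carry either carton, and do not disturb the other things on the bench.

Things in the scene. Friction and masses are not known exactly. Their poses are not given: they have to be found in the camera images.
- pack_1: Carton of slides WITH the stamp underneath: a round black mark 26 mm across (a ring round a tick). Outwardly just like pack_2; which stands left or right varies. Origin at the centre of its underside. Standing: 32 mm deep (own x, pointing away from the robot), 84 mm wide (own y), 58 mm high (own z, up). Cardboard, about 0.2 kg.
- pack_2: Carton of slides without a stamp (underneath only the thin seam of the flaps, which both have); size, weight and axes as pack_1. Either lies on its back once tipped over its far lower edge: then 58 mm deep, 84 wide, 32 high, own x pointing down, own z away from the robot, and the origin in the middle of the face turned to the robot, 16 mm up.
- pack_1_mid (a point): Centre of carton pack_1, 29 mm along its own z from its origin: 29 mm above the bench when it stands, 16 mm when it lies on its back. Pushed away from the robot near the top of its near face (40 to 55 mm up) a carton tips, and past about 29 degrees falls the rest by itself; pushed low down it only slides.
- pack_2_mid (a point): centre of carton pack_2, in the same way
- stop_rail: Dispatch rail: bare aluminium angle fixed to the bench beyond the cartons, 360 mm long, 36 mm high. Origin: middle of the lower edge of its upright face towards the robot; own y along the rail (left), own x square to it, away from the robot. A carton on its back flush with it has its centre at x = -0.029 here. Its whole length is free.
- cassette: white histology cassette with a wax block, 28 x 41 x 14 mm, lying between the two cartons; origin at the centre of its underside; a bystander
- tape_1: roll of masking tape lying flat, 103 mm across, 25 mm high; origin at the centre of its underside; a bystander
- dropper_bottle: small brown dropper bottle, 33 mm in diameter, 102 mm tall, standing to the right of the cartons; origin at the centre of its underside; a bystander
- pen_1: marker pen lying on the bench, 135 mm long, 16 mm thick; origin at the middle of its underside; a bystander
- blades: white microtome blade dispenser lying flat, 24 x 70 x 14 mm; origin at the centre of its underside; a bystander

How it is judged:
By the outcome, as a careful person would: the job done as asked, in the order asked, and still so for the second after the job is handed in, with the robot touching nothing.
It also fails if it takes over 54 s, if anything falls off the work surface, if the arm or the gripper's body presses on something with over 40 N, if the wrist force passes 120 N, or if a joint passes its speed limit or range.

## Robot

A 6-joint arm with a two-finger parallel gripper is mounted at the origin on a cart in front of the work surface, level with it; the furniture and walls round the work are solid. World frame = base frame: x ahead of the robot, y to its left, z up, the work surface at z = 0. Lengths are in m, angles in rad, forces in N, time in s.
With the tool pointing down it reaches from about 0.325 to 0.85 m from the base axis. Payload 15.5 kg.
Tool frame: the origin (TCP) lies on the centre line of the jaws, within the pads' length; the fingertips stand 22 mm ahead of it and the grasp point (between the pads) lies 3 mm ahead of it; z points along the fingers, y is the direction in which the jaws open and shut (so a half turn about z gives the same grasp; the last joint's range is limited). The gripper opens to 91 mm and grips with 3 to 60 N. Pads are 32 mm wide; open, the fingers measure 118 mm over their backs; the gripper's body (76 mm by 178 mm) begins 60 mm behind the grasp point.
Start: joints at [-1.23, 0.494, 1.345, -0, 1.302, -0.096], TCP at [0.264, -0.567, 0.236] pointing down, gripper open.
Joint ranges: [-2.91, 2.91], [-0.82, 2.16], [0.22, 2.67], [-1.22, 4.37], [0.12, 2.79], [-3.08, 3.08]. Speed limits (rad/s): [1.89, 1.89, 2.57, 3.01, 3.01, 3.01].

## Interface

Orientations are given as a unit quaternion [x, y, z, w].
In Python, from cell import state, vision, order gives the robot as it stands.
- The arm moves only by the shell command python3 -m creep 'ROWS' [FORCE]. ROWS is text: rows parted by semicolons, each of 7 numbers parted by spaces: the turn, a rotation vector about the world's x, y, z in degrees, then the shift along the world's x, y, z in m, then the opening, from -1 (shut) to 1 (fully open). A call has 1 to 8 rows; each row is the pose to reach, as a shift and turn from the pose commanded when the call began; what a row does not reach only later rows make up. A row lasts 1/10 s, in which the tool goes at most 50 mm and 8.59 degrees, less where a joint would pass 70% of its speed; a pose out of reach is approached as far as the arm can. A call with a gripper value outside its range is refused whole. The fingers move at their own pace and stop on an object; FORCE is the grip in N (left out, the last holds). Time passes only in rows, so rows that repeat a pose let the fingers close. It gives the time, the measured TCP pose, the force and the opening at its end, in the units of the state.
- state(): the state, without advancing time (a new reading comes with each control period).
- vision.grab_frame(name): name is "scene" or "top" or "wrist"; returns a dict with "frame" (384x512x3 uint8, blue, green, red), "fx", "fy", "cx", "cy" (pixels), "rvec" (rotation vector, rad) and "tvec" (3), from world to camera coordinates, as OpenCV has them; the wrist camera has in their place "mount" (4x4, takes a point from camera to tool coordinates, whose origin is the TCP and whose axes are the flange's). Camera axes: x right, y down, z forward; pixel columns grow to the right and rows downward; lengths in m; the calibration is good to about 2 mm. The wrist camera is an equidistant fisheye: a pixel r from the principal point sees the ray r / f radians off the axis. A picture is of the moment at which its call begins: read the wrist's pose just before it. There is no depth.
- order.close_job(): hands the job in, once; it reports no verdict.
The state is a dict: "t": time; "q": joint angles; "qd": joint speeds; "effort": joint torques, N m; "position": TCP position; "tcp_rot": TCP orientation; "wrist_force": force on the tool from outside, world axes, zero at the start; "torque": the same for the moment, N m; "opening": finger opening in m.
Only numpy, scipy, OpenCV 4.12 (cv2) and the standard library are available. Lean on these libraries where they do the work, as an engineer would, in place of code of your own. Each camera call takes 0.05 s, during which the arm holds its last target.

## Working session

There is one attempt and no reset: what is moved stays moved. The work goes in short steps, Python scripts to look and compute and a shell command to move; the robot and the scene stay as the last step left them, time stands still between calls to the robot, and variables do not carry over. Pictures are saved under pics/ and viewed, and the job is handed in when it is done.

```bash
mkdir -p pics; ls; python3 - <<'E'
from cell import state, vision, order
import cv2
s=state(); print({k:s[k] for k in ('t','position','tcp_rot','wrist_force','opening')})
for n in ("scene","top"):
    f=vision.grab_frame(n); cv2.imwrite(f"pics/{n}0.png",f["frame"]); print(n,{k:f[k] for k in f if k!="frame"})
E
```

```text
pics
{'t': 0.0, 'position': array([ 0.26371177, -0.56625249,  0.23533927]), 'tcp_rot': array([ 9.76352215e-01,  2.16185038e-01, -7.94673129e-05, -6.13301109e-04]), 'wrist_force': array([ 0.65834837,  0.19685461, -0.62076799]), 'opening': 0.0910871743895615}
scene {'fx': 475.88000788504036, 'fy': 475.88000788504036, 'cx': 261.08962844966095, 'cy': 192.54895926382935, 'rvec': array([ 0.90213926, -2.31154706,  1.30519937]), 'tvec': array([0.46130044, 0.18729669, 0.74314832])}
top {'fx': 463.06814595249585, 'fy': 463.06814595249585, 'cx': 259.39968201684366, 'cy': 194.81292214434518, 'rvec': array([ 2.14877253, -2.09395277,  0.16381896]), 'tvec': array([0.14949924, 0.52024885, 0.84022473])}
```

View pics/scene0.png

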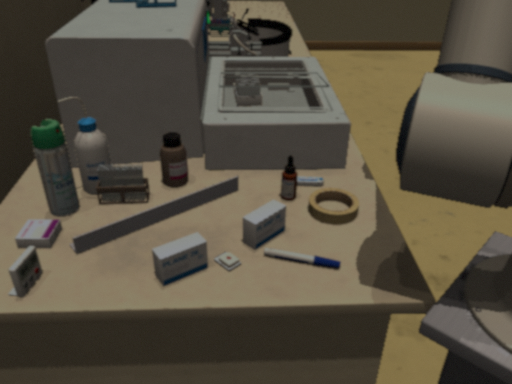

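View pics/top0.png

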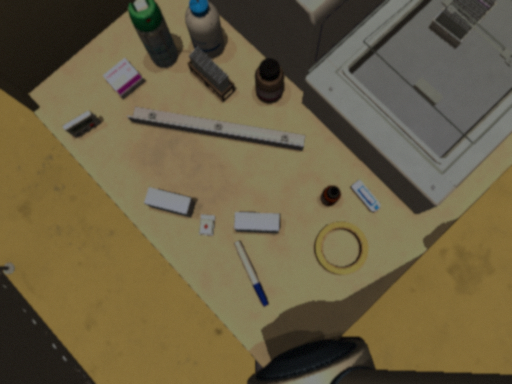

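The scene view shows the left carton at about (181,258) and the right one at (265,224), with the rail running from (78,240) to (240,185). In the top view the cartons are at (170,202) and (257,222). I'll zoom in and measure there.

```bash
cat > h.py <<'E'
import numpy as np, cv2
from scipy.spatial.transform import Rotation as R
from cell import state, vision, order
def cam(f):
    return cv2.Rodrigues(np.array(f["rvec"]))[0], np.array(f["tvec"])
def p2w(f,uv,z):
    Rm,t=cam(f); uv=np.atleast_2d(uv).astype(float)
    out=[]
    c=-Rm.T@t
    for u,v in uv:
        d=Rm.T@np.array([(u-f["cx"])/f["fx"],(v-f["cy"])/f["fy"],1])
        out.append(c+d*(z-c[2])/d[2])
    return np.array(out)
def w2p(f,P):
    Rm,t=cam(f); P=np.atleast_2d(P)
    q=P@Rm.T+t
    return np.c_[q[:,0]/q[:,2]*f["fx"]+f["cx"],q[:,1]/q[:,2]*f["fy"]+f["cy"]]
def grab(n,name=None):
    f=vision.grab_frame(n)
    if name: cv2.imwrite(f"pics/{name}.png",f["frame"])
    return f
E
python3 - <<'E'
from h import *
f=grab("top"); im=f["frame"]
np.save("top0.npy",im)
c=cv2.resize(im[90:270,120:320],None,fx=4,fy=4,interpolation=cv2.INTER_CUBIC)[:600]
c=cv2.resize(im[95:245,125:325],None,fx=4,fy=4,interpolation=cv2.INTER_CUBIC)
cv2.imwrite("pics/topz.png",c)
print(np.round(p2w(f,[(170,202),(257,222)],.058),3), np.round(p2w(f,[(133,122),(303,148),(206,225),(252,272),(341,248),(331,195)],0),3))
E
```

```text
[[0.496 0.331 0.058]
 [0.462 0.166 0.058]] [[ 0.672  0.432 -0.   ]
 [ 0.624  0.077  0.   ]
 [ 0.461  0.269  0.   ]
 [ 0.37   0.174  0.   ]
 [ 0.422  0.     0.   ]
 [ 0.528  0.02   0.   ]]
```

View pics/topz.png

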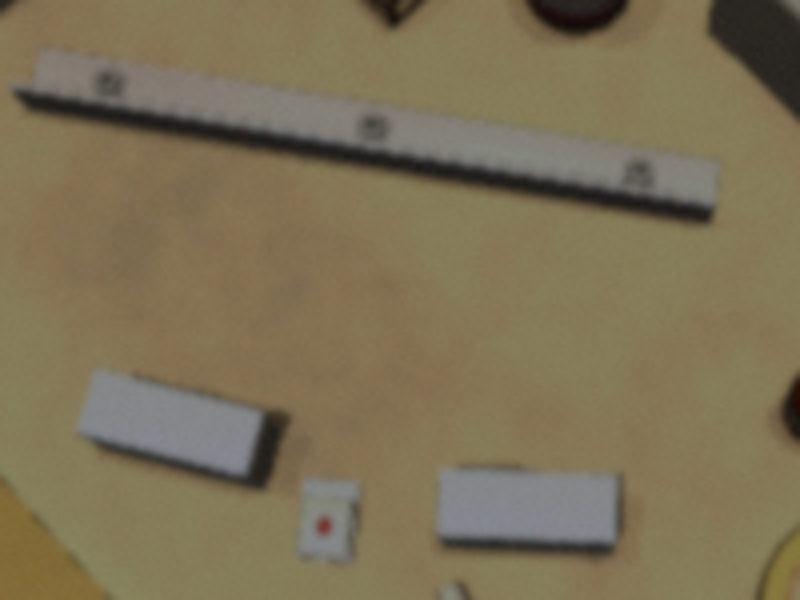

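```bash
python3 - <<'E'
from h import *
from scipy.optimize import least_squares
f=grab("top"); g=grab("scene")
for n,x in (("top",f),("scene",g)):
    Rm,t=cam(x); print(n,"cam pos",np.round(-Rm.T@t,3))
w=vision.grab_frame("wrist"); print(np.round(w["mount"],3)); cv2.imwrite("pics/w0.png",w["frame"])
Z=lambda a:np.array(a)/4+np.array([125-.375,95-.375])
def corners(p,d,wd,z):
    c,s=np.cos(p[2]),np.sin(p[2])
    L=np.array([[d[1],wd/2],[d[1],-wd/2],[d[0],-wd/2],[d[0],wd/2]])
    return np.c_[L@np.array([[c,s],[-s,c]])+p[:2],np.full(4,z)]
for nm,zz in (("left",[(98,370),(268,407),(250,475),(78,433)]),("right",[(442,466),(617,475),(616,543),(438,540)])):
    pix=Z(zz); W=p2w(f,pix,.058)
    r=least_squares(lambda p:(w2p(f,corners(p,(-.016,.016),.084,.058))-pix).ravel(),[*W.mean(0)[:2],0])
    p=r.x; print(nm,np.round(p[:2],4),np.degrees(p[2]).round(2),"res",np.round(r.fun,2))
    im=g["frame"]
    for z in (0,.058):
        cv2.polylines(im,[np.round(w2p(g,corners(p,(-.016,.016),.084,z))*16).astype(int)],True,(0,0,255) if z else (0,255,0),1,cv2.LINE_AA,4)
# rail: lower edge pix
pix=Z([(28,107),(712,222)]); W=p2w(f,pix,0); print("rail low",np.round(W,4),np.linalg.norm(W[0]-W[1]))
W2=p2w(f,Z([(15,91),(714,206)]),.036); print("rail top",np.round(W2,4),np.linalg.norm(W2[0]-W2[1]))
d=W[0]-W[1]; print("yaw",np.degrees(np.arctan2(-d[0],d[1]))); d=W2[0]-W2[1]; print("yaw",np.degrees(np.arctan2(-d[0],d[1])))
for A in (W,W2): cv2.polylines(im,[np.round(w2p(g,A)*16).astype(int)],False,(0,255,255),1,cv2.LINE_AA,4)
cv2.imwrite("pics/ov.png",cv2.resize(im[150:320,40:380],None,fx=2.3,fy=2.3,interpolation=cv2.INTER_CUBIC))
E
```

```text
top cam pos [0.363 0.143 0.92 ]
scene cam pos [-0.009  0.713  0.54 ]
[[ 0.    -0.966 -0.259  0.073]
 [ 1.     0.     0.     0.001]
 [ 0.    -0.259  0.966 -0.148]
 [ 0.     0.     0.     1.   ]]
left [0.5002 0.3355] -11.75 res [-0.18 -0.25 -0.13  0.39  0.05 -0.3   0.26  0.17]
right [0.4642 0.1664] -0.49 res [-0.47  0.76  0.47 -0.    0.23  0.01 -0.24 -0.77]
rail low [[0.6734 0.4347 0.    ]
 [0.6195 0.0779 0.    ]] 0.36084208139413365
rail top [[0.6695 0.4305 0.036 ]
 [0.6176 0.0796 0.036 ]] 0.3547283338425188
yaw -8.594105515988181
yaw -8.409806507309437
```

View pics/ov.png

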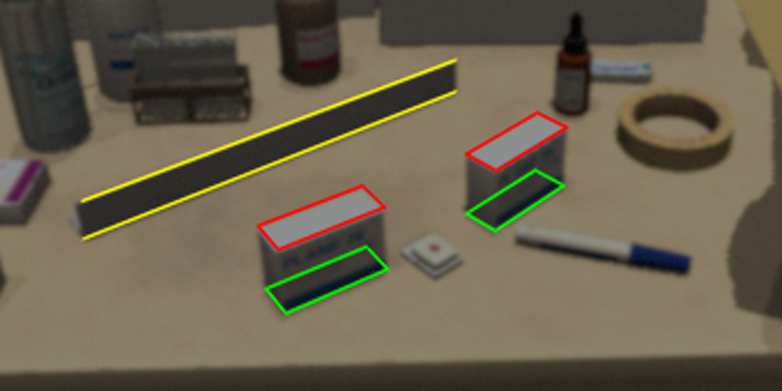

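View pics/w0.png

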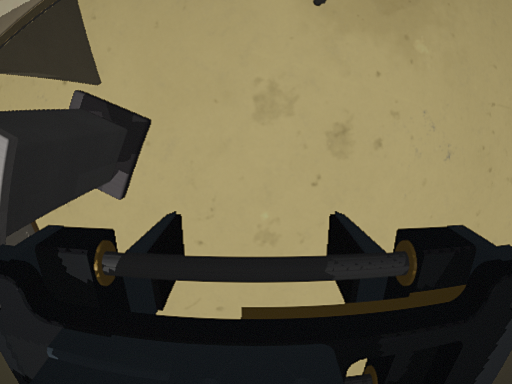

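The overlay fits both cartons and the rail to within a pixel. The left carton is at (0.500, 0.336) with yaw −11.8°, and the right one at (0.464, 0.166) with yaw −0.5°. The rail is at about (0.645, 0.256) with yaw −8.5°. I'll tip the right carton first.

```bash
python3 -m creep '0 0 8 .008 .04 0 -.3; 0 0 16 .016 .08 0 -.3; 0 0 24 .024 .12 0 -.3; 0 0 32 .032 .16 0 -.3; 0 0 40 .04 .2 0 -.3; 0 0 48 .048 .24 0 -.3; 0 0 56 .056 .28 0 -.3; 0 0 64 .064 .32 0 -.3' 20
```

```text
t: 1.1
position: [0.3278, -0.2451, 0.236]
tcp_rot: [0.712, 0.703, 0.0, 0.0]
wrist_force: [1.2, 0.6, 0.3]
opening: 0.0324
```

```bash
python3 -m creep '0 0 8 .008 .04 0 -.3; 0 0 16 .016 .08 0 -.3; 0 0 24 .024 .12 0 -.3; 0 0 32 .032 .16 0 -.3; 0 0 40 .04 .2 0 -.3; 0 0 48 .048 .24 0 -.3; 0 0 56 .056 .28 0 -.3; 0 0 64 .064 .32 0 -.3'; python3 -m creep '0 0 7 .004 .025 0 -.3; 0 0 14 .008 .05 0 -.3; 0 0 21 .012 .075 0 -.3; 0 0 26.5 .017 .094 0 -.3; 0 0 26.5 .017 .094 -.04 -.3; 0 0 26.5 .017 .094 -.08 -.3; 0 0 26.5 .017 .094 -.08 -.3'; python3 - <<'E'
from h import *
s=state();print(s["position"],R.from_quat(s["tcp_rot"]).as_matrix().round(3)[:,0],s["q"].round(2))
grab("scene","s1"); grab("wrist","w1")
E
```

```text
t: 1.9
position: [0.3919, 0.0752, 0.2361]
tcp_rot: [0.231, 0.973, 0.0, 0.0]
wrist_force: [0.8, -0.0, 0.1]
opening: 0.0321
t: 2.6
position: [0.4065, 0.1669, 0.1528]
tcp_rot: [0.004, 1.0, -0.001, -0.003]
wrist_force: [0.0, -0.1, 1.8]
opening: 0.0322
[0.40646247 0.16692701 0.15281834] [-1.     0.009  0.007] [ 0.25  0.36  1.88 -0.    0.91 -1.31]
```

View pics/w1.png

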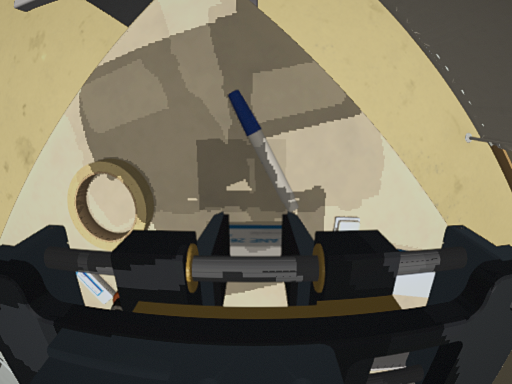

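View pics/s1.png

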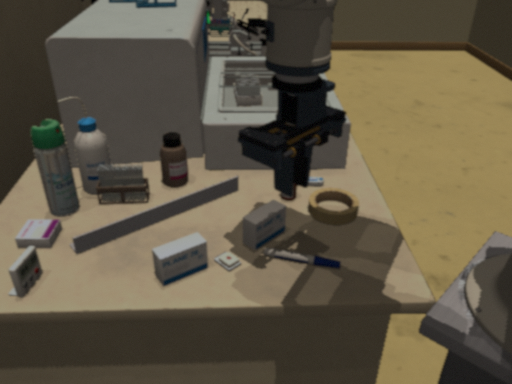

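The wrist view shows the carton face centred between the fingertips at about (256,235), with the pen clear at (265,150). Next I'll descend so the tips are 48 mm up, then push.

```bash
python3 -m creep '0 0 0 0 0 -.03 -.3; 0 0 0 0 0 -.06 -.3; 0 0 0 0 0 -.085 -.3; 0 0 0 0 0 -.085 -.3; 0 0 0 .008 0 -.085 -.3; 0 0 0 .016 0 -.085 -.3'; python3 -m creep '0 0 0 .006 0 0 -.3; 0 0 0 .012 0 0 -.3; 0 0 0 .018 0 0 -.3; 0 0 0 .024 0 0 -.3; 0 0 0 .030 0 0 -.3'; python3 - <<'E'
from h import *
f=grab("scene","s2"); cv2.imwrite("pics/s2.png",cv2.resize(f["frame"][150:320,40:380],None,fx=2.3,fy=2.3))
E
```

```text
t: 3.3
position: [0.4268, 0.1677, 0.0729]
tcp_rot: [0.005, 1.0, 0.0, 0.002]
wrist_force: [1.2, 0.0, -0.7]
opening: 0.032
t: 3.8
position: [0.4554, 0.1674, 0.0709]
tcp_rot: [0.005, 1.0, 0.0, 0.0]
wrist_force: [0.9, -0.1, -0.5]
opening: 0.0319
```

View pics/s2.png

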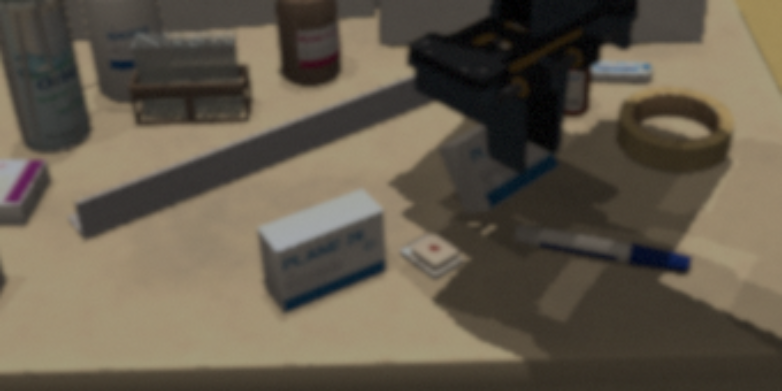

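The right carton is tilting well, at about 25°. I'll carry on until it falls.

```bash
python3 -m creep '0 0 0 .005 0 0 -.3; 0 0 0 .010 0 0 -.3; 0 0 0 .014 0 0 -.3; 0 0 0 .014 0 0 -.3; 0 0 0 .014 0 0 -.3; 0 0 0 .014 0 0 -.3'; python3 - <<'E'
from h import *
f=grab("scene","s3"); cv2.imwrite("pics/s3.png",cv2.resize(f["frame"][150:320,40:380],None,fx=2.3,fy=2.3))
E
```

```text
t: 4.45
position: [0.4686, 0.1674, 0.0709]
tcp_rot: [0.005, 1.0, -0.0, -0.0]
wrist_force: [0.2, 0.3, 0.3]
opening: 0.0317
```

View pics/s3.png

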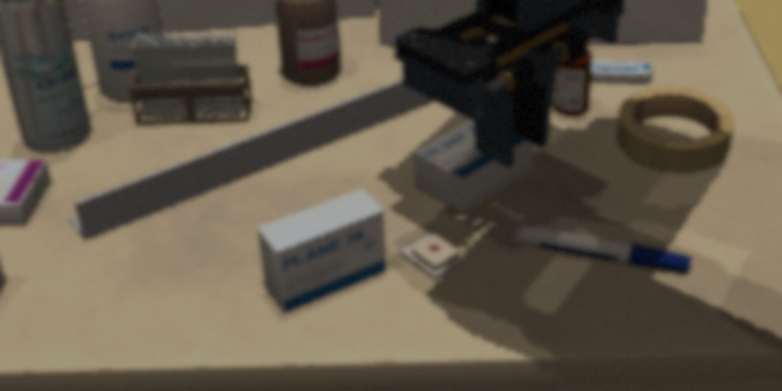

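The right carton now lies on its back. I'll move on to the left one.

```bash
python3 -m creep '0 0 0 0 0 .03 -.3; 0 0 0 -.01 .02 .06 -.3; 0 0 -4 -.02 .06 .07 -.3; 0 0 -8 -.0225 .105 .07 -.3; 0 0 -11.25 -.0225 .15 .07 -.3; 0 0 -11.25 -.0225 .18 .07 -.3; 0 0 -11.25 -.0225 .18 .07 -.3'; python3 - <<'E'
from h import *
s=state();print(s["position"],R.from_quat(s["tcp_rot"]).as_matrix().round(3)[:,0])
f=grab("scene","s4"); cv2.imwrite("pics/s4.png",cv2.resize(f["frame"][150:320,40:380],None,fx=2.3,fy=2.3))
E
```

```text
t: 5.2
position: [0.4461, 0.3509, 0.1409]
tcp_rot: [0.101, 0.995, 0.001, 0.0]
wrist_force: [1.1, -1.0, 0.7]
opening: 0.0319
[0.44606726 0.35085762 0.1409454 ] [-0.98   0.201 -0.001]
```

View pics/s4.png

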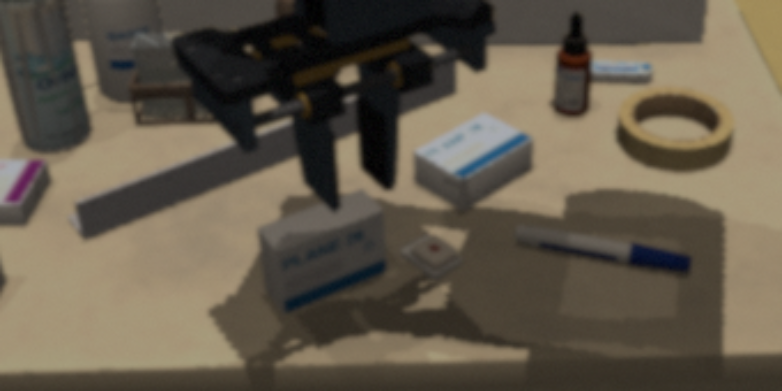

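The right carton lies cleanly on its back at about (475,160) in the zoomed view, and nothing else has moved. Next I'll descend and tip the left one.

```bash
python3 -m creep '0 0 0 0 0 -.03 -.3; 0 0 0 0 0 -.06 -.3; 0 0 0 0 0 -.07 -.3; 0 0 0 0 0 -.07 -.3; 0 0 0 .008 -.0016 -.07 -.3; 0 0 0 .0157 -.0033 -.07 -.3'; python3 -m creep '0 0 0 .006 -.0012 0 -.3; 0 0 0 .012 -.0024 0 -.3; 0 0 0 .018 -.0036 0 -.3; 0 0 0 .024 -.005 0 -.3; 0 0 0 .030 -.0062 0 -.3'; python3 - <<'E'
from h import *
f=grab("scene","s5"); cv2.imwrite("pics/s5.png",cv2.resize(f["frame"][150:320,40:380],None,fx=2.3,fy=2.3))
E
```

```text
t: 5.85
position: [0.4634, 0.3442, 0.0723]
tcp_rot: [0.103, 0.995, 0.001, 0.001]
wrist_force: [1.1, 0.4, 0.3]
opening: 0.032
t: 6.35
position: [0.4926, 0.3378, 0.0709]
tcp_rot: [0.103, 0.995, -0.0, 0.0]
wrist_force: [-0.1, 0.0, -0.2]
opening: 0.0317
```

View pics/s5.png

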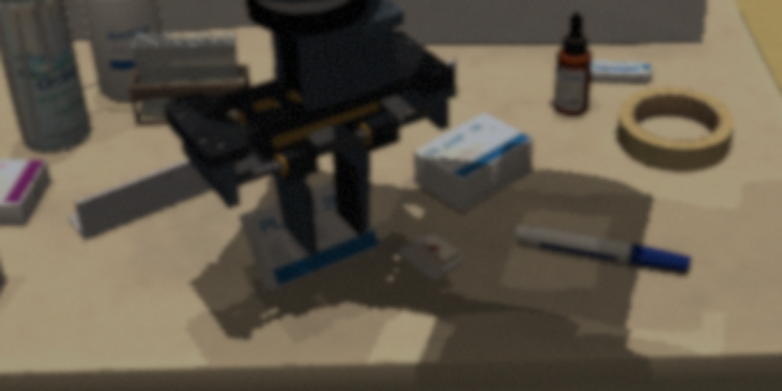

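```bash
python3 -m creep '0 0 0 .005 -.001 0 -.3; 0 0 0 .010 -.002 0 -.3; 0 0 0 .014 -.003 0 -.3; 0 0 0 .014 -.003 0 -.3; 0 0 0 .014 -.003 0 -.3; 0 0 0 .014 -.003 0 -.3'; python3 -m creep '0 0 0 0 0 .03 -.3; 0 0 0 -.02 0 .07 -.3; 0 0 0 -.06 0 .1 -.3; 0 0 0 -.1 0 .12 -.3; 0 0 0 -.12 -.03 .13 -.3; 0 0 0 -.12 -.05 .13 -.3;0 0 0 -.12 -.05 .13 -.3'; python3 - <<'E'
from h import *
s=state();print(s["position"])
f=grab("scene","s6"); cv2.imwrite("pics/s6.png",cv2.resize(f["frame"][170:290,100:300],None,fx=4,fy=4,interpolation=cv2.INTER_CUBIC))
f=grab("wrist","w6");
f=grab("top"); cv2.imwrite("pics/t6.png",cv2.resize(f["frame"][95:245,125:325],None,fx=4,fy=4,interpolation=cv2.INTER_CUBIC))
E
```

```text
t: 7.0
position: [0.5058, 0.3349, 0.0709]
tcp_rot: [0.103, 0.995, -0.0, -0.0]
wrist_force: [0.2, -0.6, -0.5]
opening: 0.0317
t: 7.7
position: [0.3851, 0.2834, 0.2015]
tcp_rot: [0.103, 0.995, -0.0, 0.0]
wrist_force: [-0.1, 0.6, -0.9]
opening: 0.0319
[0.3850611  0.28339495 0.20147983]
```

View pics/s6.png

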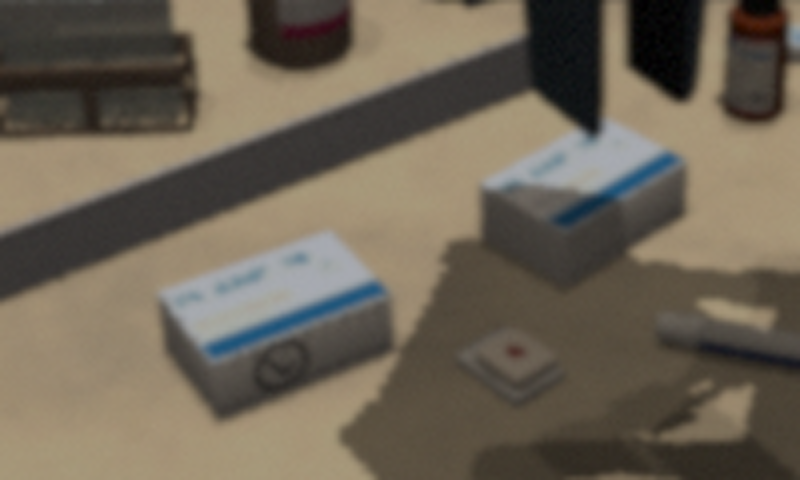

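View pics/w6.png

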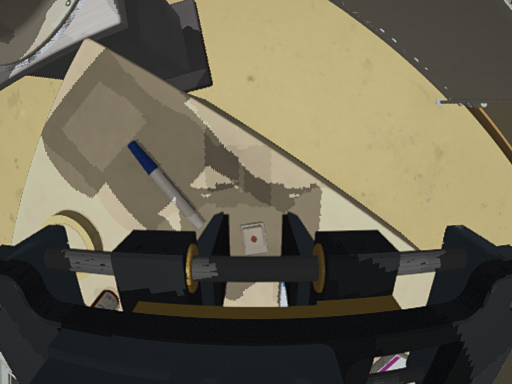

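View pics/t6.png

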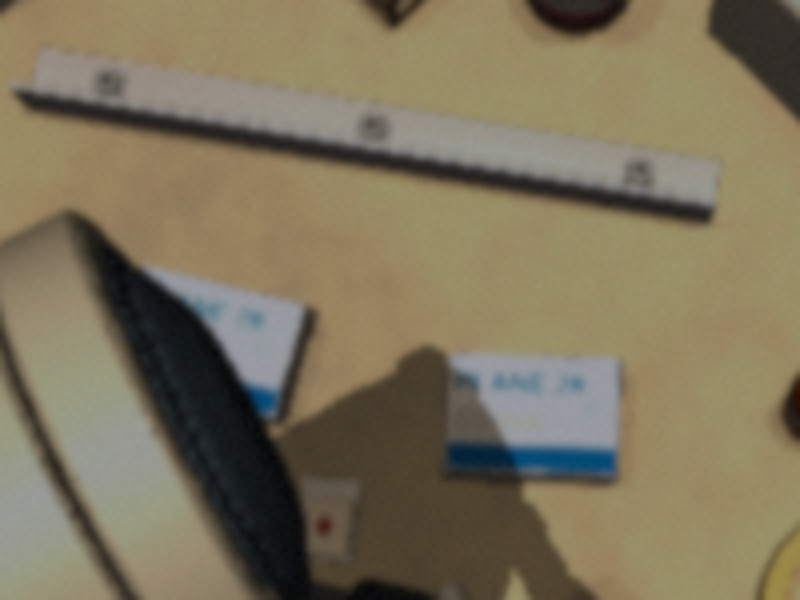

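The stamp shows on the left carton at about (282,365) in the zoomed view, and the right carton's underside is plain. Both are on their backs. I'll fit the left one's pose before pushing it.

```bash
python3 - <<'E'
from h import *
from scipy.optimize import least_squares
g=grab("scene"); im=g["frame"]
Z=lambda a:np.array(a)/4+np.array([100-.375,170-.375])
def P(p,z):
    c,s=np.cos(p[2]),np.sin(p[2])
    L=np.array([[.029,.042],[.029,-.042],[-.029,-.042],[-.029,.042]])
    return np.c_[L@np.array([[c,s],[-s,c]])+p[:2],np.full(4,z)]
o=np.array([.645,.256]);th=np.radians(-8.5)
for nm,zz in (("left",[(160,293),(332,232),(388,290),(208,357)]),("right",[(480,186),(606,122),(686,158),(558,224)])):
    pix=Z(zz); W=p2w(g,pix,.032)
    r=least_squares(lambda p:(w2p(g,P(p,.032))-pix).ravel(),[*W.mean(0)[:2],0])
    p=r.x; d=p[:2]-o; u=np.array([np.cos(th),np.sin(th)]); v=np.array([-u[1],u[0]])
    print(nm,p[:2].round(4),np.degrees(p[2]).round(2),r.fun.round(2),"in rail",(d@u).round(4),(d@v).round(4))
    for z in (0,.032): cv2.polylines(im,[np.round(w2p(g,P(p,z))*16).astype(int)],True,(0,0,255),1,cv2.LINE_AA,4)
cv2.imwrite("pics/ov7.png",cv2.resize(im[170:290,100:300],None,fx=4,fy=4,interpolation=cv2.INTER_CUBIC))
E
```

```text
left [0.5451 0.3265] -13.83 [-1.06 -1.08 -0.07 -1.09  0.8   0.84  0.31  0.99] in rail -0.1093 0.055
right [0.5123 0.1663] -2.75 [-0.78 -1.47 -0.42 -1.77  0.52  0.85  0.64  1.98] in rail -0.1179 -0.1083
```

View pics/ov7.png

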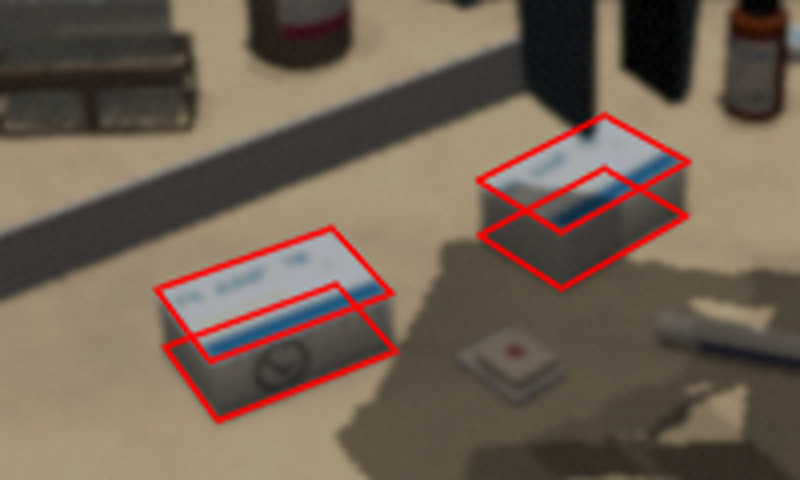

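The left carton's fitted centre, (0.545, 0.3265), agrees with what tipping should give, (0.544, 0.326). It needs about 80 mm to reach the rail. I'll come down behind it with the fingers parallel to the rail.

```bash
python3 -m creep '0 0 1.5 .04 .027 0 -.3; 0 0 3.25 .086 .054 -.03 -.3; 0 0 3.25 .086 .054 -.07 -.3; 0 0 3.25 .086 .054 -.11 -.3; 0 0 3.25 .086 .054 -.145 -.3; 0 0 3.25 .086 .054 -.167 -.3; 0 0 3.25 .086 .054 -.167 -.3'; python3 - <<'E'
from h import *
s=state();print(s["position"],R.from_quat(s["tcp_rot"]).as_matrix().round(3)[:,0])
f=grab("scene"); cv2.imwrite("pics/s8.png",cv2.resize(f["frame"][170:290,100:300],None,fx=4,fy=4,interpolation=cv2.INTER_CUBIC))
E
```

```text
t: 8.6
position: [0.4705, 0.3385, 0.0306]
tcp_rot: [0.074, 0.997, -0.001, -0.002]
wrist_force: [-0.4, -0.9, 0.7]
opening: 0.0319
[0.4704949  0.3385474  0.03062331] [-0.989  0.148  0.004]
```

View pics/s8.png

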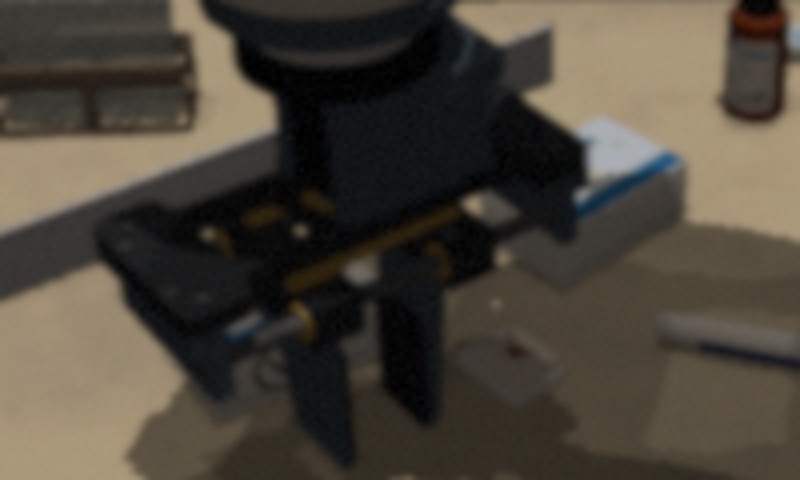

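```bash
python3 -m creep '0 0 0 .008 -.0012 0 -.3; 0 0 0 .016 -.0024 0 -.3; 0 0 0 .024 -.0036 0 -.3; 0 0 0 .032 -.0048 0 -.3; 0 0 0 .040 -.006 0 -.3; 0 0 0 .048 -.0072 0 -.3; 0 0 0 .056 -.0084 0 -.3; 0 0 0 .064 -.0096 0 -.3';  python3 -m creep '0 0 0 .006 -.0009 0 -.3; 0 0 0 .012 -.0018 0 -.3; 0 0 0 .018 -.0027 0 -.3; 0 0 0 .024 -.0036 0 -.3; 0 0 0 .030 -.0045 0 -.3; 0 0 0 .030 -.0045 0 -.3'; python3 - <<'E'
from h import *
f=grab("scene"); cv2.imwrite("pics/s9.png",cv2.resize(f["frame"][150:290,80:280],None,fx=4,fy=4,interpolation=cv2.INTER_CUBIC))
E
```

```text
t: 9.45
position: [0.5367, 0.3292, 0.0339]
tcp_rot: [0.074, 0.997, -0.0, -0.0]
wrist_force: [-1.1, -0.5, 1.2]
opening: 0.0319
t: 10.05
position: [0.567, 0.3248, 0.0339]
tcp_rot: [0.075, 0.997, 0.0, 0.0]
wrist_force: [0.1, -0.9, -0.8]
opening: 0.0322
```

View pics/s9.png

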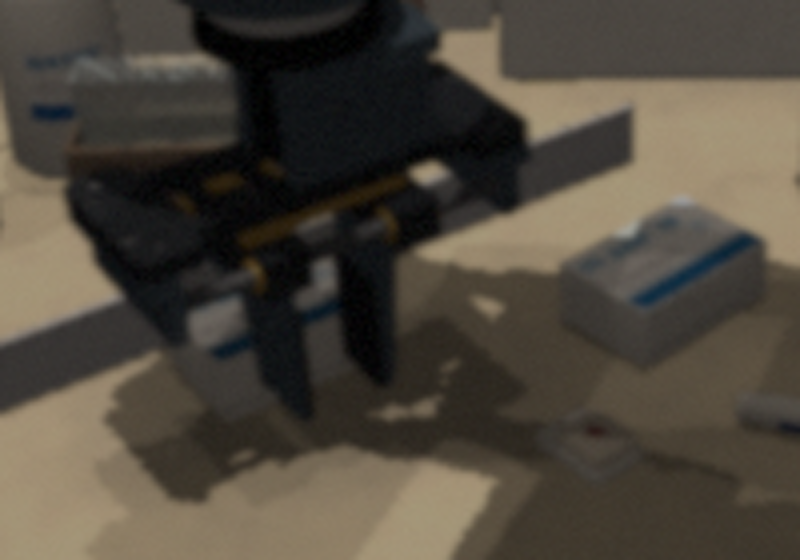

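```bash
python3 -m creep '0 0 0 .004 -.0006 0 -.3; 0 0 0 .007 -.001 0 -.3; 0 0 0 .009 -.0013 0 -.3; 0 0 0 .010 -.0015 0 -.3; 0 0 0 .010 -.0015 0 -.3';python3 -m creep '0 0 0 .001 0 0 -.3; 0 0 0 .002 -.0003 0 -.3; 0 0 0 .002 -.0003 0 -.3'
```

```text
t: 10.6
position: [0.5762, 0.3233, 0.0339]
tcp_rot: [0.074, 0.997, 0.0, 0.0]
wrist_force: [0.0, -0.2, 0.7]
opening: 0.0324
t: 10.9
position: [0.577, 0.3233, 0.0339]
tcp_rot: [0.074, 0.997, -0.0, -0.001]
wrist_force: [-7.2, 3.9, 4.9]
opening: 0.0322
```

```bash
python3 -m creep '0 0 0 .001 0 0 -.3; 0 0 0 .002 -.0003 0 -.3; 0 0 0 .002 -.0003 0 -.3'
```

```text
t: 11.2
position: [0.5771, 0.3232, 0.0339]
tcp_rot: [0.074, 0.997, -0.0, -0.003]
wrist_force: [-19.3, 6.4, 11.9]
opening: 0.0319
```

The force rose to 19 N and the fingers stopped, so the carton is against the rail. I'll back off and check that it's flush.

```bash
python3 -m creep '0 0 0 -.004 .0006 0 -.3; 0 0 0 -.012 .0018 0 -.3; 0 0 0 -.03 .0045 0 -.3; 0 0 0 -.06 .009 .03 -.3; 0 0 0 -.1 .0 .07 -.3; 0 0 0 -.14 -.03 .11 -.3; 0 0 0 -.17 -.07 .15 -.3; 0 0 0 -.20 -.11 .17 -.3'; python3 -m creep '0 0 0 0 -.04 0.01 -.3; 0 0 0 0 -.08 0.02 -.3; 0 0 0 0.005 -.12 0.02 -.3; 0 0 0 0.01 -.16 0.02 -.3; 0 0 0 .015 -.20 0.02 -.3; 0 0 0 .02 -.24 0.02 -.3; 0 0 0 .02 -.28 0.02 -.3; 0 0 0 .02 -.32 0.02 -.3';  python3 - <<'E'
from h import *
s=state();print(s["t"],s["position"])
f=grab("scene"); cv2.imwrite("pics/s10.png",cv2.resize(f["frame"][150:290,80:280],None,fx=4,fy=4,interpolation=cv2.INTER_CUBIC))
f=grab("top"); cv2.imwrite("pics/t10.png",cv2.resize(f["frame"][95:245,125:325],None,fx=4,fy=4,interpolation=cv2.INTER_CUBIC))
E
```

```text
t: 12.0
position: [0.3994, 0.2381, 0.1876]
tcp_rot: [0.074, 0.997, 0.0, 0.001]
wrist_force: [2.0, 0.0, 1.2]
opening: 0.0322
t: 12.8
position: [0.4201, -0.0832, 0.2062]
tcp_rot: [0.074, 0.997, -0.0, 0.0]
wrist_force: [0.8, 0.6, -0.5]
opening: 0.0319
12.8 [ 0.42009068 -0.08320705  0.20616625]
```

View pics/s10.png

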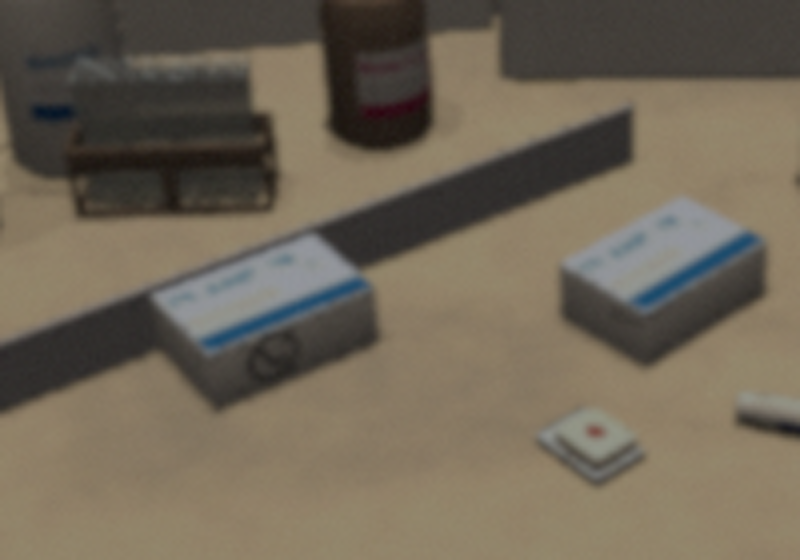

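View pics/t10.png

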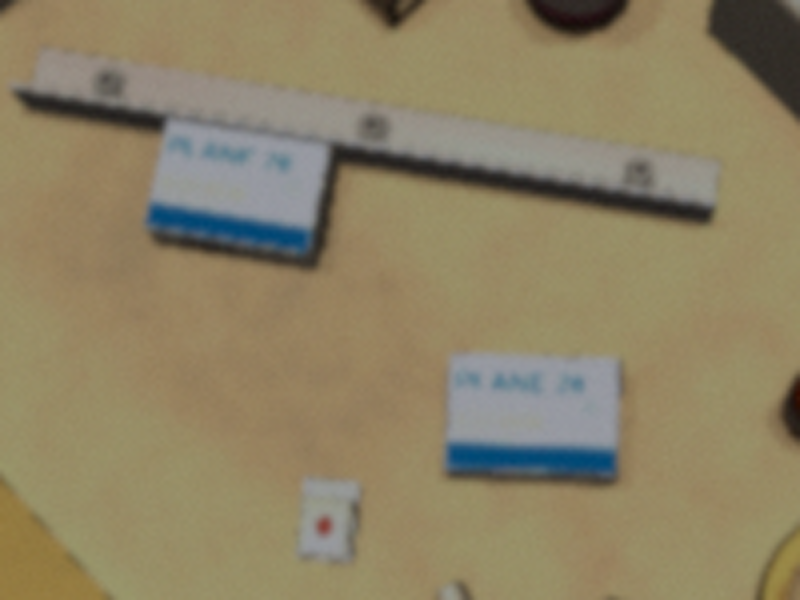

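The stamped carton at about (240,190) sits against the rail and is visually parallel to it. The other carton and the cassette haven't moved. I'll check that numerically.

```bash
python3 - <<'E'
from h import *
from scipy.optimize import least_squares
g=grab("top"); im=g["frame"]
Z=lambda a:np.array(a)/4+np.array([125-.375,95-.375])
def P(p,z):
    c,s=np.cos(p[2]),np.sin(p[2])
    L=np.array([[.029,.042],[.029,-.042],[-.029,-.042],[-.029,.042]])
    return np.c_[L@np.array([[c,s],[-s,c]])+p[:2],np.full(4,z)]
th=np.radians(-8.5);u=np.array([np.cos(th),np.sin(th)]); v=np.array([-u[1],u[0]])
for nm,zz in (("stamped",[(166,118),(333,143),(311,255),(147,230)]),("other",[(448,354),(620,357),(617,475),(447,472)])):
    pix=Z(zz); W=p2w(g,pix,.032)
    r=least_squares(lambda p:(w2p(g,P(p,.032))-pix).ravel(),[*W.mean(0)[:2],0]); p=r.x
    print(nm,p[:2].round(4),np.degrees(p[2]).round(2),abs(r.fun).max().round(2))
    for o in ([.6465,.2563],[.6435,.255]): print("  in rail",((p[:2]-o)@u).round(4),((p[:2]-o)@v).round(4))
a=np.load("top0.npy").astype(int); d=np.abs(a-im).max(2)
cv2.imwrite("pics/diff.png",np.clip(d*4,0,255).astype(np.uint8))
# prediction of carton top far edge if exactly flush
E
```

```text
stamped [0.6237 0.3157] -7.35 0.41
  in rail -0.0313 0.0554
  in rail -0.0285 0.0571
other [0.5121 0.166 ] 0.47 0.5
  in rail -0.1196 -0.1091
  in rail -0.1168 -0.1074
```

View pics/diff.png

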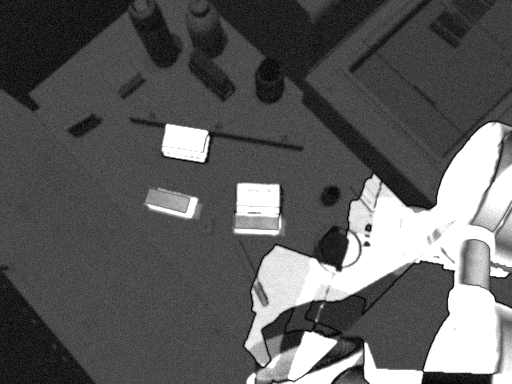

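Position is right: −0.0285 to −0.031 against −0.029. The yaw reading is within noise, but I'll make a finer edge-line check of parallelism.

```bash
python3 - <<'E'
from h import *
f=[grab("top") for _ in range(6)]; im=np.mean([x["frame"] for x in f],0); g=f[0]
np.save("top1.npy",im)
# rail long top edges (z=.036): bright strip -> dark face; carton blue band near edge & white far/near
gray=im.mean(2); blue=im[:,:,0]-im[:,:,2]
def edge(I,p0,p1,n,half=4,sign=0):
    p0,p1=np.array(p0,float),np.array(p1,float);t=(p1-p0)/np.linalg.norm(p1-p0);nn=np.array([-t[1],t[0]]);pts=[]
    for a in np.linspace(.08,.92,n):
        c=p0+(p1-p0)*a; s=np.arange(-half,half+.01,.25)
        m=(c+s[:,None]*nn).astype(np.float32)
        pr=cv2.remap(I.astype(np.float32),m[None,:,0],m[None,:,1],cv2.INTER_LINEAR)[0]
        d=np.gradient(cv2.GaussianBlur(pr[None],(0,0),2)[0])*(sign or 1)
        w=np.clip(d,0,None)**2; pts.append(c+nn*(s*w).sum()/w.sum())
    return np.array(pts)
Z=lambda a:np.array(a)/4+np.array([125-.375,95-.375])
def yaw(I,a,b,z,sg,nm,n=40):
    W=p2w(g,edge(I,Z(a),Z(b),n,3.5,sg),z)[:,:2]; c=W.mean(0); q=W-c
    k=np.polyfit(q[:,1],q[:,0],1); r=q[:,0]-np.polyval(k,q[:,1])
    print(nm,"yaw",np.degrees(-np.arctan(k[0])).round(2),"rms mm",(r.std()*1e3).round(2),"c",c.round(4))
yaw(gray,(350,148),(700,204),.036,-1,"rail top edge R")
yaw(gray,(350,158),(700,218),0,1,"rail low edge R")
yaw(blue,(152,205),(314,230),.032,1,"blue band far edge")
yaw(blue,(148,228),(311,254),.032,-1,"blue band near edge")
E
```

```text
rail top edge R yaw -8.69 rms mm 0.28 c [0.6314 0.1732]
rail low edge R yaw -8.71 rms mm 0.12 c [0.6323 0.1748]
blue band far edge yaw -8.7 rms mm 0.15 c [0.6074 0.3179]
blue band near edge yaw -8.26 rms mm 0.24 c [0.5965 0.3188]
```

The band edges on the carton read −8.3° to −8.7°, and the rail reads −8.7°, so they're parallel. The arm is clear, so I'll hand in.

```bash
python3 -c "
from cell import order,state
print(order.close_job()); print(state()['t'])"
```

```text
the job is handed in; nothing more can be done
None
the job is handed in; nothing more can be done
```

I tipped both cartons onto their backs with the fingertips, the right one first and then the left. The stamp was on the left carton (pack_1). With both lying down, I pushed that one straight up to the rail until the force reached about 20 N, then backed the arm away and handed in at about 13.5 s of the 54 s allowed.

- **Flush with the rail:** the stamped carton's centre is at x = −0.0285 to −0.031 in the rail frame, against −0.029 wanted. Its printed band edges read −8.3° to −8.7°, and the rail reads −8.7°.
- **One reading disagreed:** a rougher fit from hand-picked corners gave the carton's yaw as −7.4°. I trusted the finer edge lines instead.
- **Stop position:** the fingers stopped about 3 mm short of where I had predicted. I put that down to error in the camera calibration or in my rail estimate.
- **Everything else:** the other carton lies where it was tipped, at about (0.512, 0.166). The pictures show no sign that the cassette, pen, tape, bottle or blades moved, though the arm and its shadow covered part of the tape and blades area in the last comparison.

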